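# Fit the matching bayonet coding plug and hold it seated

## Task

The test cradle is to be told which kind of case lies in it. Take the coding plug whose colour matches the case lying in the cradle's window, push it down into the cradle's bayonet port against the spring with its pins through the notches, and twist it a quarter turn clockwise (seen from above) up to the stop. The contacts are read only while it is held, so finish with the plug still in the gripper, turned to the stop and pressed fully down, collar on the rim; leave the other plug in the rack and everything else where it is.

Things in the scene. Friction and masses are not known exactly. Their poses are not given: they have to be found in the camera images.
- cradle: Test cradle: a fixed grey plate 250 x 136 x 10 mm on the bench, origin at its underside. Its x axis points from the bayonet port (axis 75 mm from the origin, on the robot's side) to the window with the case (centre 56 mm from the origin); z up. A black box 34 x 22 mm, 34 mm high, stands beside the port, centred 54 mm from the port's axis in +y.
- port_rim (a point): Centre of the bayonet port's mouth at the top of its rim, 56 mm above the bench; axes as the cradle's. The port is a round dark metal tower with a bright lip, 58 mm in diameter (74 mm at its foot), with a 32 mm round hole. Its lip is 6 mm thick; once a plug's pins are below it the plug can be turned clockwise from above by 82 degrees, up to a fixed stop (red ticks on the rim).
- port_notch (a point): A point on the rim in one of the two notches in the lip (white ticks), 19 mm from the port's axis in the cradle's +y; the other notch is opposite. They are about 10 mm wide and reach out to 22 mm from the axis. A plug enters only with its x axis along the cradle's y axis, either way round, within about 6 degrees.
- contact_plate (a joint): Sprung plate in the port, in m: 0 at rest, 14 mm below the rim, growing as a plug's foot presses it down. The spring pushes up with 2 N at first, 13 N at 12 mm, where the plug's collar lies on the rim. The pins are below the lip from 9 mm on, so turn between 9 and 12 mm. If let up after the turn, the pins rise 2.5 mm into catches (plate at 6.5 mm): locked, but not read.
- nest (a point): Centre of the window in the plate (98 x 120 mm), at bench height, where the case under test lies; the axes are the cradle's.
- case_gold: Gold-orange plastic case, 92 x 115 x 42 mm, origin at the centre of its underside. It lies either in the cradle's window or on the bench about 170 mm to the left of the cradle's axis, with the white case in the other place.
- case_white: White plastic case, the same size and origin as the gold one.
- rack: Fixed grey block, 60 x 140 x 20 mm with a foot 68 x 148 x 5 mm, origin at the centre of its underside. Two round recesses of 45 mm diameter, 10 mm deep, 43 mm from its centre along its +y and -y, hold the two plugs; which plug stands in which changes.
- plug_gold: Coding plug with gold collar and gold top plate, 70 mm high, about 110 g, upright; origin at the centre of its foot, 10 mm above the bench while in the rack, where its x axis lies within 20 degrees of the rack's y axis. Steel shaft of 28 mm diameter, tapered at the foot; cross pin of 6 mm diameter along its x axis, 14 mm above the foot, its ends 19 mm from the axis.
- plug_gold_grip (a point): Middle of the gold plug's black grip, on its axis 52 mm above its foot. The grip is 40 mm along the plug's x and 22 mm along its y, from 31 to 70 mm above the foot: take it from above across the 22 mm, by the flat sides that face +y and -y. The collar just below it, 42 mm in diameter, lies 26 to 31 mm above the foot.
- plug_white: Coding plug with white collar and white top plate, otherwise the same as the gold one; origin at the centre of its foot, axes alike.
- plug_white_grip (a point): Middle of the white plug's black grip, on its axis 52 mm above its foot; sizes as for the gold plug's grip.
- tape_blk: Roll of black tape lying flat on the bench, 68 x 70 x 20 mm, origin at the centre of its underside; to be left alone.
- usb_adapter: Small black wall adapter, 30 x 64 x 28 mm, lying to the left of the rack, origin at the centre of its underside; to be left alone.
- post: Tall upright white post of 33 mm diameter at the bench's front edge, at about x 0.37, y 0.07 (this entry's origin is not on it); the arm must keep clear of it.
Not all that is in view belongs to the job. Leave any pink look-alike of the plug_white alone. Leave any red look-alike of the plug_gold alone.

How it is judged:
By the outcome, as a careful person would: the job done as asked, in the order asked, and still so for the second after the job is handed in, while the arm keeps its last pose, push and grip.
It also fails if it takes over 38 s, if anything falls off the work surface, if the arm or the gripper's body presses on something with over 40 N, if the wrist force passes 120 N, or if a joint passes its speed limit or range.

## Robot

A 6-joint arm with a two-finger parallel gripper is mounted at the origin on a cart in front of the work surface, level with it; the furniture and walls round the work are solid. World frame = base frame: x ahead of the robot, y to its left, z up, the work surface at z = 0. Lengths are in mm, angles in rad, forces in N, time in s.
With the tool pointing down it reaches from about 300 to 775 mm from the base axis. Payload 14.6 kg.
Tool frame: the origin (TCP) lies on the centre line of the jaws, within the pads' length; the fingertips stand 19 mm ahead of it and the grasp point (between the pads) is the TCP (bot.tip_reach is the distance from the TCP to the fingertips, in mm); z points along the fingers, y is the line along which they close (so a half turn about z gives the same grasp; the last joint's range is limited). The gripper opens to 85 mm and grips with 20 to 120 N. Pads are 22 mm wide; open, the fingers measure 114 mm over their backs; the gripper's body (76 mm by 85 mm) begins 54 mm behind the grasp point. The pads swing forward as they close: fully open they stand 13 mm farther back than shut.
Start: joints at [-1.274, 0.3, 1.521, -0, 1.321, -0.067], TCP at [195.698, -513.996, 225.881] pointing down, gripper open.
Joint ranges: [-3.03, 3.03], [-0.79, 2.21], [0.23, 2.52], [-1.04, 4.18], [0, 3.07], [-2.55, 2.55]. Speed limits (rad/s): [2.22, 2.22, 2.57, 3.14, 3.14, 3.14].

## Interface

Orientations are given as a unit quaternion [w, x, y, z].
In Python, from rig import bot gives the robot as it stands. Calls block until the motion is done:
- bot.move_to(position, orientation): joint-space move of the TCP to a pose.
- bot.servo_line(position, attitude=None, speed=150, until_force=None): straight line of the TCP; attitude=None keeps the orientation; speed is the mean speed in mm/s. With until_force (N) it stops when the force on the tool has changed by that much, and returns True; else False.
- bot.move_joints(angles): joint-space move.
- bot.move_gripper(opening, grip_force=None): finger opening in mm; grip_force is the grip in N (None keeps the last); returns when the fingers have stopped.
- bot.dwell(seconds).
- bot.ik(position, orientation): joint angles nearest the present ones, or None.
- bot.read_state(): the state.
- bot.read_camera(name): name is "scene" or "top" or "wrist"; returns a dict with "image" (480x640x3 uint8, blue, green, red), "depth" (480x640 float32, mm along the optical axis (not along the pixel's ray), 0 where there is no reading), "fovy" (degrees; the focal length in pixels is half the picture's height over the tangent of half this angle, whatever the lens; pixels are square), "cx", "cy" (the principal point, pixels), "k1" (the pictures are not rectified: a ray, as slopes to the right and down, at radius r is drawn at 1 + k1 r^2 times it, then the intrinsics apply), "eye" and "attitude" of the camera in the world; the wrist camera has in their place "mount" (4x4, takes a point from camera to tool coordinates, whose origin is the TCP and whose axes are the flange's). Camera axes: x right, y down, z forward; pixel columns grow to the right and rows downward; lengths in mm; the calibration is good to about 2 mm. A picture is of the moment at which its call begins: read the wrist's pose just before it.
A pose or a line that the arm cannot do raises bot.MotionError and nothing moves.
- bot.finish_job(): hands the job in; it is judged then, once.
The state is a dict: "clock": time; "joint_positions": joint angles; "qvel": joint speeds; "effort": joint torques, N m; "ee_pos": TCP position; "tool_rot": TCP orientation; "ft_force": force on the tool from outside, world axes, zero at the start; "moment": the same for the moment, N m; "grip_width": finger opening in mm; "grip_force": force on a finger pad.
Only numpy, scipy, OpenCV 4.12 (cv2) and the standard library are available. Lean on these libraries where they do the work, as an engineer would, in place of code of your own. Each camera call takes 0.05 s, during which the arm holds its last target. There are 200 camera calls.

## Working session

There is one attempt and no reset: what is moved stays moved. The work goes in short steps, each a Python script; the robot and the scene stay as the last script left them, time stands still between calls to the robot, and variables do not carry over. Pictures are saved under pics/ and viewed, at most 10 in all, crops included, and the job is handed in when it is done.

```bash
mkdir -p pics; ls; cat > h.py <<'E'
import numpy as np, cv2
from rig import bot
from scipy.spatial.transform import Rotation as R
def rot(q): return R.from_quat(q,scalar_first=True).as_matrix()
def snap(name,fn=None):
    s=bot.read_state(); c=bot.read_camera(name)
    if 'mount' in c:
        T=np.eye(4);T[:3,:3]=rot(s['tool_rot']);T[:3,3]=s['ee_pos'];T=T@np.array(c['mount'])
    else:
        T=np.eye(4);T[:3,:3]=rot(c['attitude']);T[:3,3]=c['eye']
    c['T']=T
    if fn: cv2.imwrite('pics/'+fn,c['image'])
    np.save('pics/last_%s.npy'%name,c,allow_pickle=True)
    return c
def load(name): return np.load('pics/last_%s.npy'%name,allow_pickle=True).item()
def rays(c,uv):
    uv=np.asarray(uv,float).reshape(-1,1,2); f=240/np.tan(np.radians(c['fovy'])/2)
    K=np.array([[f,0,c['cx']],[0,f,c['cy']],[0,0,1]])
    p=cv2.undistortPoints(uv,K,np.array([c['k1'],0,0,0.]))[:,0]
    return np.c_[p,np.ones(len(p))]
def onz(c,uv,z):
    d=rays(c,uv)@c['T'][:3,:3].T; o=c['T'][:3,3]
    return o+d*((z-o[2])/d[:,2])[:,None]
def cloud(c):
    v,u=np.mgrid[0:480,0:640]; r=rays(c,np.c_[u.ravel(),v.ravel()]).reshape(480,640,3)
    return (r*c['depth'][...,None])@c['T'][:3,:3].T+c['T'][:3,3]
def down(yaw): # tool z down, tool y axis at angle yaw from world x... 
    y=np.array([np.cos(yaw),np.sin(yaw),0]);z=np.array([0,0,-1.]);x=np.cross(y,z)
    return R.from_matrix(np.c_[x,y,z]).as_quat(scalar_first=True)
E
python3 - <<'E'
from h import *
a=snap('top','top1.png');b=snap('scene','scene1.png')
for c in(a,b):print(c['T'].round(3),c['fovy'],c['cx'],c['cy'],c['k1'])
s=bot.read_state();print(s['clock'],s['tool_rot'],s['ft_force'])
E
```

```text
pics
[[-2.20000e-02 -9.86000e-01  1.66000e-01  4.26200e+02]
 [-1.00000e+00  1.90000e-02 -2.50000e-02 -7.02310e+01]
 [ 2.10000e-02 -1.67000e-01 -9.86000e-01  9.87775e+02]
 [ 0.00000e+00  0.00000e+00  0.00000e+00  1.00000e+00]] 51.773316121868454 318.3780873577885 254.38881166341358 -0.11501482972853345
[[ 8.32000e-01 -4.17000e-01  3.65000e-01  2.93473e+02]
 [-5.54000e-01 -6.47000e-01  5.24000e-01 -5.50558e+02]
 [ 1.80000e-02 -6.38000e-01 -7.69000e-01  6.49786e+02]
 [ 0.00000e+00  0.00000e+00  0.00000e+00  1.00000e+00]] 54.42310233450033 330.539575177037 237.05017485614508 -0.01929203061028582
0.1 [-5.07570069e-04  9.83500346e-01  1.80905525e-01 -5.18693469e-05] [-0.47140254 -0.26547515 -0.30471425]
```

View pics/top1.png

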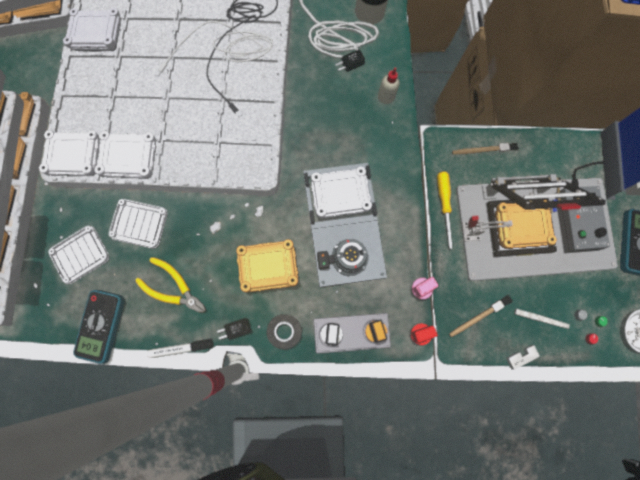

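View pics/scene1.png

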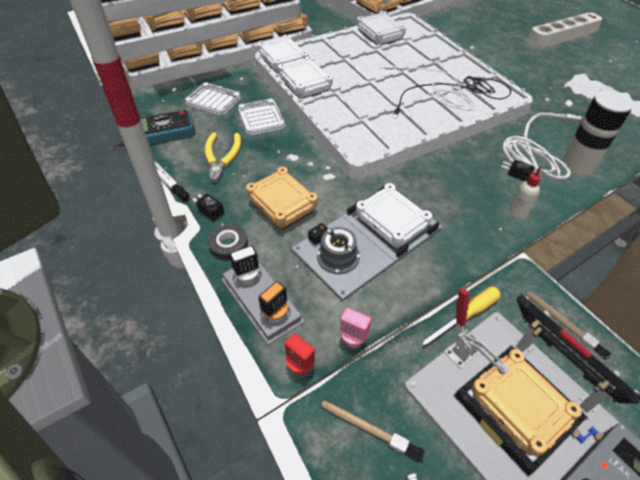

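The window holds the white case (top view 341,192), so I need the white plug, in the rack's left recess (331,334). The port is at (350,255); the red and pink decoys stand to the right of it.

```bash
python3 - <<'E'
from h import *
c=load('top')
print(onz(c,[(331,334),(376,331)],80).round(1), onz(c,[(351,254)],56).round(1))
print('rack',onz(c,[(314,320),(387,315),(390,348),(316,352)],20).round(1))
print('cradle',onz(c,[(306,172),(371,164),(386,278),(318,285)],10).round(1))
P=cloud(c)
for (u,v) in[(331,334),(351,240),(323,258)]:print(P[v,u].round(1))
im=cv2.resize(c['image'][150:370,290:410],None,fx=2.7*1,fy=2.7,interpolation=cv2.INTER_CUBIC);
w=onz(c,[(331,334)],80)[0]; p=onz(c,[(351,254)],56)[0]
print(bot.read_state()['joint_positions'])
for yaw in np.radians([-100,-10,0,80,90,100,170,180]):
  q=[bot.ik(x,down(yaw)) for x in(w+[0,0,20],p+[0,0,30])]
  print(np.degrees(yaw).round(),[None if x is None else np.round(x,2) for x in q])
E
```

```text
[[ 432.2 -112.7   80. ]
 [ 435.6 -195.1   80. ]] [[ 583.1 -156.1   56. ]]
rack [[ 460.4  -83.1   20. ]
 [ 466.8 -226.2   20. ]
 [ 402.7 -229.5   20. ]
 [ 398.8  -85.7   20. ]]
cradle [[ 764.7  -73.    10. ]
 [ 780.4 -208.9   10. ]
 [ 540.9 -229.    10. ]
 [ 529.7  -92.7   10. ]]
[ 432.2 -112.8   78.7]
[ 610.5 -157.1   55.6]
[ 580.  -103.1   33.7]
[-1.27360342e+00  3.00390585e-01  1.52154259e+00  1.41627910e-05
  1.32067981e+00 -6.66248328e-02]
-100.0 [array([-0.34,  0.23,  1.93, -0.  ,  0.98,  1.41]), array([-0.32,  0.56,  1.49, -0.  ,  1.09,  1.42])]
-10.0 [array([-0.34,  0.23,  1.93, -0.  ,  0.98, -0.16]), array([-0.32,  0.56,  1.49, -0.  ,  1.09, -0.15])]
0.0 [array([-0.34,  0.23,  1.93, -0.  ,  0.98, -0.34]), array([-0.32,  0.56,  1.49, -0.  ,  1.09, -0.32])]
80.0 [array([-0.34,  0.23,  1.93, -0.  ,  0.98, -1.73]), array([-0.32,  0.56,  1.49, -0.  ,  1.09, -1.72])]
90.0 [array([-0.34,  0.23,  1.93, -0.  ,  0.98, -1.91]), array([-0.32,  0.56,  1.49, -0.  ,  1.09, -1.89])]
100.0 [array([-0.34,  0.23,  1.93, -0.  ,  0.98, -2.08]), array([-0.32,  0.56,  1.49, -0.  ,  1.09, -2.07])]
170.0 [None, None]
180.0 [None, None]
```

```bash
python3 - <<'E'
from h import *
bot.move_to([470,-130,300],down(0))
c=snap('wrist','w1.png');print(c['mount'].round(2) if hasattr(c['mount'],'round') else c['mount'],c['T'].round(2),bot.read_state()['clock'])
E
```

```text
[[   0.     -0.96   -0.28   71.24]
 [   1.     -0.      0.      0.32]
 [  -0.     -0.28    0.96 -147.8 ]
 [   0.      0.      0.      1.  ]] [[ 1.0000e+00 -0.0000e+00  0.0000e+00  4.7032e+02]
 [-0.0000e+00 -9.6000e-01 -2.8000e-01 -5.9460e+01]
 [ 0.0000e+00  2.8000e-01 -9.6000e-01  4.4760e+02]
 [ 0.0000e+00  0.0000e+00  0.0000e+00  1.0000e+00]] 1.8917
```

View pics/w1.png

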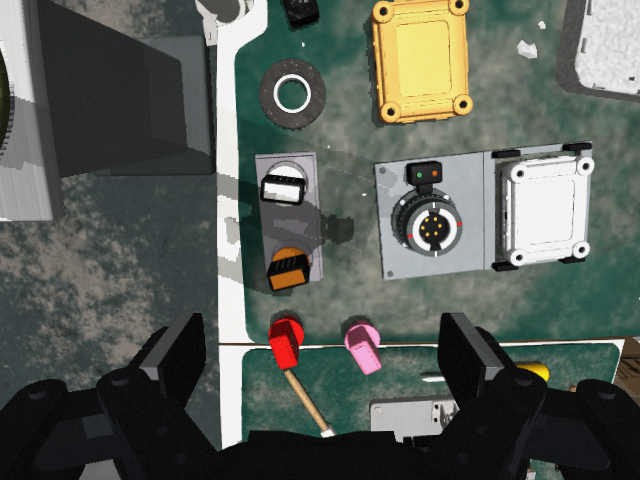

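The wrist view shows the white plug at (283,187), gold plug at (288,273) and port at (433,230) clearly. Next I measure those from the depth and enlarge crops.

```bash
python3 - <<'E'
from h import *
c=load('wrist');P=cloud(c);im=c['image']
Z=P[...,2]
def near(x,y,r,z0,z1):return (np.hypot(P[...,0]-x,P[...,1]-y)<r)&(Z>z0)&(Z<z1)
m=near(432,-113,35,70,90)
X=P[m];print('plug top',m.sum(),X.mean(0).round(1),cv2.minAreaRect(X[:,:2].astype(np.float32)))
# bright plate outline on z=80
b=(im.min(2)>150)&near(432,-113,40,66,90)
v,u=np.nonzero(b);W=onz(c,np.c_[u,v],80);print('plate',len(W),W.mean(0).round(1),cv2.minAreaRect(W[:,:2].astype(np.float32)))
m=near(583,-156,45,52,60);X=P[m]
from scipy.optimize import least_squares
h=cv2.convexHull(X[:,:2].astype(np.float32))[:,0];print('rim z',np.median(X[:,2]),cv2.minEnclosingCircle(h),X.mean(0))
for n,z0,z1,box in(('cradle',5,14,(500,800,-270,-40)),('case',38,60,(620,790,-230,-60)),('rack',15,25,(390,480,-240,-70)),('box',30,38,(540,620,-130,-80))):
  m=(Z>z0)&(Z<z1)&(P[...,0]>box[0])&(P[...,0]<box[1])&(P[...,1]>box[2])&(P[...,1]<box[3])
  print(n,m.sum(),np.median(Z[m]),cv2.minAreaRect(P[m][:,:2].astype(np.float32)))
g=lambda u0,v0,w:cv2.resize(im[v0:v0+w,u0:u0+w],(400,400),interpolation=cv2.INTER_CUBIC)
cv2.imwrite('pics/crop1.png',np.hstack([g(250,155,64),g(393,190,80)]))
E
```

```text
plug top 1041 [ 434.2 -114.6   79.5] ((433.8519287109375, -115.42573547363281), (22.31648063659668, 40.14445495605469), 83.06534576416016)
plate 500 [ 434.  -115.2   80. ] ((433.74786376953125, -115.38243103027344), (13.850796699523926, 32.12521743774414), 83.4193115234375)
rim z 55.750551566356364 ((584.9714965820312, -157.30520629882812), 29.518062591552734) [ 584.07888677 -156.429387     55.6686597 ]
cradle 9866 9.844648285477803 ((656.757080078125, -148.50416564941406), (244.6642303466797, 136.7803192138672), 6.756497383117676)
case 5900 39.355044738832675 ((714.4135131835938, -141.92330932617188), (91.27631378173828, 111.39033508300781), 6.865931510925293)
rack 3653 19.69882156366998 ((435.30078125, -157.73477172851562), (60.418190002441406, 140.96083068847656), 2.9262194633483887)
box 782 33.7142663753618 ((580.9533081054688, -112.05554962158203), (36.529075622558594, 40.42668533325195), 7.3740010261535645)
```

View pics/crop1.png

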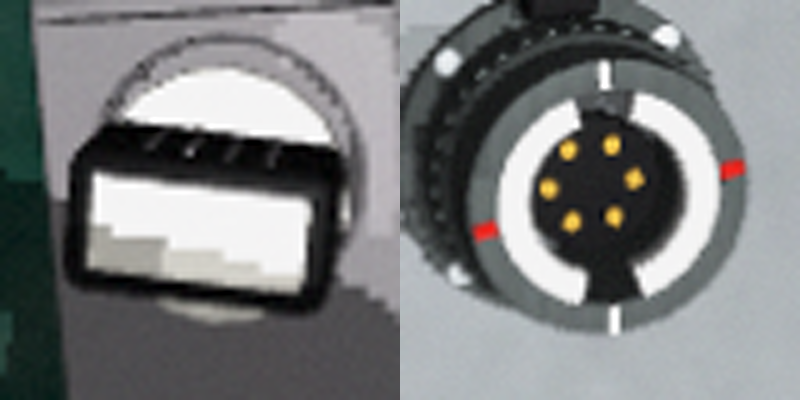

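```bash
python3 - <<'E'
from h import *
c=load('wrist')
W=onz(c,[(434,204.8),(435.8,254.2),(410.2,236.2),(459.6,223.8)],56);print(W.round(1))
a=lambda d:np.degrees(np.arctan2(d[1],d[0]))
print(a(W[0]-W[1]),a(W[3]-W[2]),(W[0]+W[1])/2,(W[2]+W[3])/2)
# rim bright outer ring: fit ellipse in world for mean of rim depth points via circle fit of outline
P=cloud(c);Z=P[...,2]
m=(np.hypot(P[...,0]-584,P[...,1]+156)<40)&(Z>52)&(Z<60)
cs=max(cv2.findContours(m.astype(np.uint8),cv2.RETR_EXTERNAL,cv2.CHAIN_APPROX_NONE)[0],key=len)[:,0]
Q=onz(c,cs,56)[:,:2];from scipy.optimize import least_squares
print(least_squares(lambda p:np.hypot(*(Q-p[:2]).T)-p[2],[584,-156,29],loss='soft_l1').x)
# plate edges on near side (v large edge) & left edge by depth
pl=(Z>6)&(Z<13)&(P[...,0]>500)&(P[...,0]<800)&(P[...,1]<-120)&(P[...,1]>-270)
e=[]
for u in range(400,480,4):
  v=np.nonzero(pl[:,u])[0]
  if len(v):e.append((u,v.max()+.5))
E=onz(c,e,10)[:,:2];print('near edge',cv2.fitLine(E.astype(np.float32),cv2.DIST_HUBER,0,.01,.01).ravel())
E
```

```text
[[ 582.8 -131.8   56. ]
 [ 588.6 -183.3   56. ]
 [ 560.8 -164.1   56. ]
 [ 610.5 -151.2   56. ]]
96.44618444213961 14.607035647394005 [ 585.73508148 -157.5642401    56.        ] [ 585.68770401 -157.63963624   56.        ]
[ 584.17603691 -156.78612278   28.80227122]
near edge [ 9.9414086e-01  1.0809230e-01  5.9397510e+02 -2.2314412e+02]
```

```bash
python3 - <<'E'
from h import *
y=np.radians(83)
bot.move_to([434,-115,190],down(y)); bot.move_gripper(50)
c=snap('wrist','w2.png');P=cloud(c);Z=P[...,2];print(bot.read_state()['clock'])
m=(np.hypot(P[...,0]-434,P[...,1]+115)<30)&(Z>72)&(Z<88)
X=P[m];print('plug top',m.sum(),X.mean(0).round(1),cv2.minAreaRect(X[:,:2].astype(np.float32)))
m=(np.hypot(P[...,0]-584,P[...,1]+156)<40)&(Z>52)&(Z<60)
print(m.sum(),P[m].mean(0) if m.any() else 0)
E
```

```text
3.6833
plug top 1886 [ 432.  -115.1   79.8] ((433.31182861328125, -115.08988952636719), (22.291685104370117, 39.62114715576172), 82.44618225097656)
2151 [ 581.79202174 -156.11523375   55.58352137]
```

View pics/w2.png

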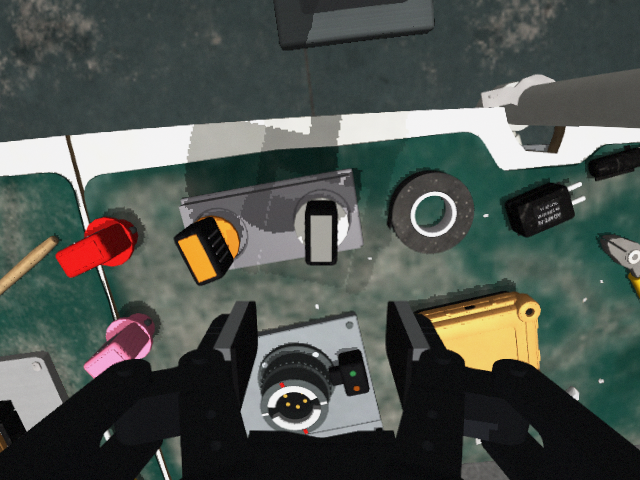

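The white plug's long side runs along the world x direction, not along the rack as the description says. I grip it across the 22 mm and check where the cross pin points once it's lifted.

```bash
python3 - <<'E'
from h import *
q=down(np.radians(82.7))
bot.servo_line([433.4,-115.1,110],q)
print(bot.servo_line([433.4,-115.1,64],q,speed=80,until_force=8))
bot.move_gripper(15,80);s=bot.read_state();print(s['grip_width'],s['grip_force'],s['ft_force'],s['ee_pos'])
bot.servo_line([433.4,-115.1,150],q,speed=120)
q2=down(np.radians(6.4))
bot.move_to([470,-270,330],q2)
s=bot.read_state();print(s['clock'],s['grip_width'],s['ft_force'],s['ee_pos'])
c=snap('scene');p=c['T'][:3,:3].T@(s['ee_pos']-c['T'][:3,3]);f=240/np.tan(np.radians(c['fovy'])/2)
u,v=(p[:2]/p[2]*f+[c['cx'],c['cy']]).astype(int);print(u,v)
cr=c['image'][max(v-60,0):v+90,max(u-75,0):u+75];cv2.imwrite('pics/s2.png',cv2.resize(cr,None,fx=4,fy=4,interpolation=cv2.INTER_CUBIC))
E
```

```text
False
19.673875933553358 79.12023067474365 [-0.68594983 -0.21402586  6.08573172] [ 433.90242056 -115.27295751   64.79578083]
7.35 19.753865919856086 [-0.37030472 -0.19636    -1.25105658] [ 469.89657499 -269.54514885  328.63089142]
315 185
```

View pics/s2.png

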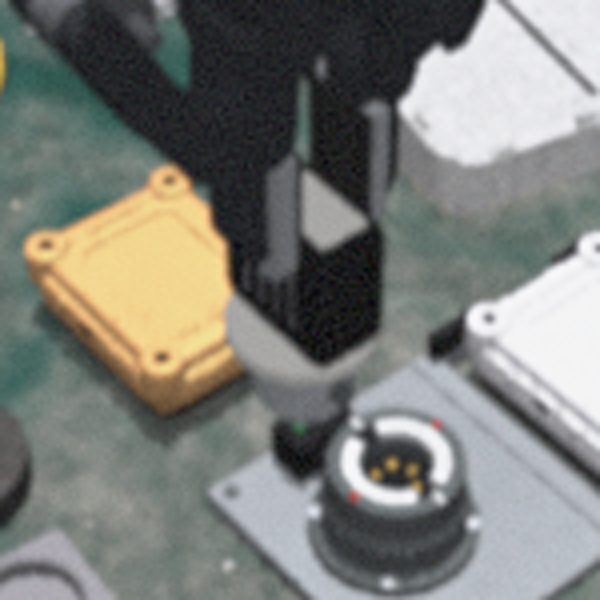

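The pin's hidden under the collar in this view, so I hold the plug closer to the camera and higher.

```bash
python3 - <<'E'
from h import *
q2=down(np.radians(6.4))
bot.move_to([460,-330,510],q2)
s=bot.read_state();print(s['clock'],s['grip_width'],s['ee_pos'])
c=snap('scene');p=c['T'][:3,:3].T@(s['ee_pos']-[0,0,40]-c['T'][:3,3]);f=240/np.tan(np.radians(c['fovy'])/2)
u,v=(p[:2]/p[2]*f+[c['cx'],c['cy']]).astype(int);print(u,v)
cr=c['image'][max(v-75,0):v+75,max(u-75,0):u+75];cv2.imwrite('pics/s3.png',cv2.resize(cr,None,fx=4,fy=4,interpolation=cv2.INTER_CUBIC))
E
```

```text
8.1833 19.42382729651917 [ 460.44135092 -329.71602826  508.14688531]
350 94
```

View pics/s3.png

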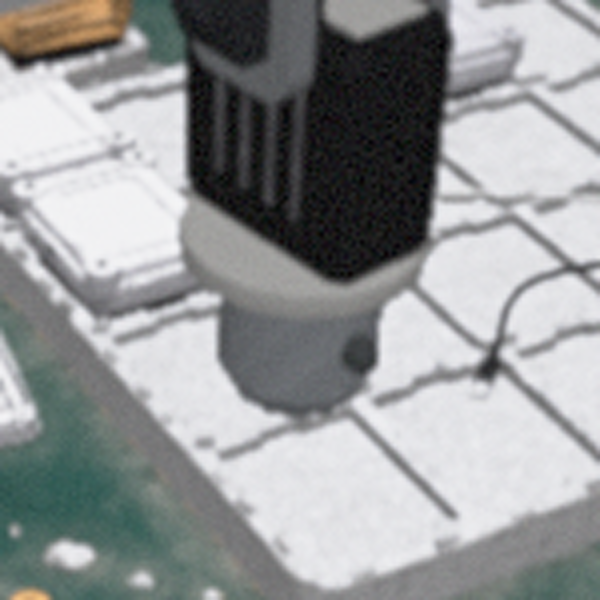

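The pin end shows at (358,353), under the narrow grip face, so the pin lies along the grip's long axis as specified. Next is a close wrist look at the port before inserting.

```bash
python3 - <<'E'
from h import *
q2=down(np.radians(6.4))
bot.move_to([585,-205,190],q2); bot.dwell(.2)
c=snap('wrist');P=cloud(c);Z=P[...,2];print(bot.read_state()['clock'],bot.read_state()['ee_pos'])
m=(np.hypot(P[...,0]-584,P[...,1]+156)<40)&(Z>53)&(Z<60)
v,u=np.nonzero(m);print(m.sum(),np.median(Z[m]),u.min(),u.max(),v.min(),v.max())
cs=max(cv2.findContours(m.astype(np.uint8),cv2.RETR_EXTERNAL,cv2.CHAIN_APPROX_NONE)[0],key=len)[:,0]
Q=onz(c,cs,56)[:,:2];from scipy.optimize import least_squares
print(least_squares(lambda p:np.hypot(*(Q-p[:2]).T)-p[2],[584,-156,29],loss='soft_l1').x)
a,b=int(u.mean()),int(v.mean());a0,b0=a-80,b-80;print(a0,b0)
cv2.imwrite('pics/w3.png',np.hstack([cv2.resize(c['image'][max(b0,0):b0+160,a0:a0+160],(480,480),interpolation=cv2.INTER_CUBIC),cv2.resize(c['image'],(320,240)).repeat(2,0)]))
E
```

```text
9.85 [ 585.05788585 -205.42109829  190.59151139]
3515 55.67470030224763 287 369 121 204
[ 585.05438973 -157.28515338   28.56852978]
247 82
```

View pics/w3.png

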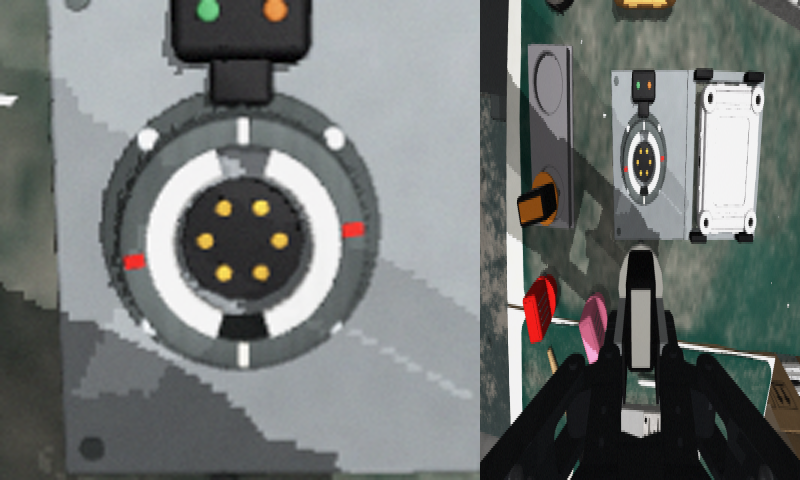

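```bash
python3 - <<'E'
from h import *
c=load('wrist');P=cloud(c);Z=P[...,2]
t=np.array([(243,131),(243,354),(135,262),(353,229)])/3-.33+[247,82]
W=onz(c,t,56);a=lambda d:np.degrees(np.arctan2(d[1],d[0]))
print((W[0]+W[1])/2,(W[2]+W[3])/2,a(W[0]-W[1]),a(W[3]-W[2]))
im=c['image'].astype(int)
m=(im.min(2)>110)&(Z>198)&(Z<214)&(np.hypot(P[...,0]-585,P[...,1]+205)<26)
v,u=np.nonzero(m);print(m.sum(),np.median(Z[m]),u.min(),u.max(),v.min(),v.max())
W=onz(c,np.c_[u,v],np.median(Z[m]));print(cv2.minAreaRect(W[:,:2].astype(np.float32)))
E
```

```text
[ 584.99645061 -157.17574676   56.        ] [ 585.16560616 -157.27134256   56.        ] 96.59810042304156 14.906030683227822
2911 206.399971157976 279 340 290 367
((581.4923706054688, -205.73150634765625), (21.82384490966797, 31.857328414916992), 7.193002223968506)
```

```bash
python3 - <<'E'
from h import *
q=down(np.radians(6.5)); x,y=585.1,-157.1
bot.servo_line([x,y,190],q,speed=120)
bot.servo_line([x,y,112],q,speed=100); bot.dwell(.2)
s=bot.read_state();print(s['ee_pos'],s['ft_force'])
r=bot.servo_line([x,y,88],q,speed=20,until_force=9)
bot.dwell(.2);s=bot.read_state();print(r,s['clock'],s['ee_pos'],s['ft_force'],s['moment'],s['grip_width'])
E
```

```text
[ 585.31932091 -157.16919842  112.60181307] [ 0.09810042 -0.6406311  -1.0314859 ]
True 12.8917 [ 585.22598626 -157.18955226   88.96540597] [-1.62899521  1.29332341  7.70436874] [ 0.11036236  0.52908523 -0.04561062] 19.6614798255022
```

```bash
python3 - <<'E'
from h import *
q=down(np.radians(6.5)); x,y=585.1,-157.1
r=bot.servo_line([x,y,80],q,speed=12,until_force=9)
bot.dwell(.2);s=bot.read_state();print(r,s['clock'],s['ee_pos'],s['ft_force'],s['moment'])
E
```

```text
True 13.55 [ 585.35178453 -157.25359552   85.36664054] [-3.03433459  0.62633784 10.29242997] [ 0.22707117  0.75155236 -0.02215588]
```

```bash
python3 - <<'E'
from h import *
x,y=585.1,-157.1
for d in list(range(8,80,9))+[78]:
  bot.move_to([x,y,84.3],down(np.radians(6.5-d)))
  s=bot.read_state();f=s['ft_force'];M=rot(s['tool_rot']);print(d,round(s['clock'],2),s['ee_pos'].round(2),f.round(1),s['moment'].round(2),np.degrees(np.arctan2(M[1,1],M[0,1])).round(1),round(s['grip_width'],1))
  if abs(s['moment'][2])>1 or abs(f).max()>40: print('stop');break
E
```

```text
8 13.81 [ 585.79 -157.35   85.58] [-0.8  0.9  9.8] [ 0.13  0.39 -0.06] -1.6 19.5
17 14.08 [ 585.94 -157.41   85.66] [-1.   0.3 10.9] [ 0.03  0.23 -0.04] -10.6 19.2
26 14.36 [ 585.97 -157.42   85.69] [-0.9 -0.2 10.9] [-0.04  0.18 -0.08] -19.6 19.6
35 14.63 [ 585.93 -157.43   85.68] [-2.2 -0.4  9.8] [ 0.01  0.15 -0.07] -28.6 19.6
44 14.91 [ 585.84 -157.31   85.63] [-1.6  0.8 11.1] [ 0.13  0.35 -0.05] -37.6 19.9
53 15.18 [ 585.83 -157.3    85.57] [-1.   1.4 10.1] [ 0.09  0.31 -0.08] -46.6 19.5
62 15.46 [ 585.72 -157.23   85.53] [-2.2  1.3 11.1] [ 0.27  0.44 -0.04] -55.6 19.4
71 15.73 [ 585.69 -157.18   85.49] [-3.3  0.6  9.4] [ 0.33  0.49 -0.04] -64.6 19.8
78 15.98 [ 585.71 -157.21   85.51] [-2.6  0.3 10.6] [ 0.23  0.44 -0.08] -71.6 19.4
```

```bash
python3 - <<'E'
from h import *
x,y=585.1,-157.1
def st(d):
  s=bot.read_state();M=rot(s['tool_rot']);print(d,round(s['clock'],2),s['ee_pos'].round(2),s['ft_force'].round(1),s['moment'].round(2),np.degrees(np.arctan2(M[1,1],M[0,1])).round(1));return s
for d in np.arange(79.5,90,1.5):
  bot.move_to([x,y,84.3],down(np.radians(6.5-d))); bot.dwell(.1);s=st(d)
  if abs(s['moment'][2])>.5: break
q=down(np.radians(6.5-d))
print(bot.servo_line([x,y,76],q,speed=8,until_force=14));bot.dwell(.3);st('down')
E
```

```text
79.5 16.33 [ 585.7  -157.17   85.49] [-2.1  2.3 10.5] [ 0.34  0.45 -0.03] -73.0
81.0 16.68 [ 585.7  -157.11   85.51] [-2.1  2.1 10.3] [0.33 0.46 0.01] -74.5
82.5 17.03 [ 585.7  -157.03   85.49] [-1.7  1.9  9.1] [0.42 0.42 0.1 ] -76.0
84.0 17.38 [ 585.73 -156.87   85.48] [-2.2  2.4 10.9] [0.66 0.45 0.07] -77.5
85.5 17.73 [ 585.72 -156.67   85.47] [-2.6  5.  11. ] [0.93 0.47 0.16] -79.0
87.0 18.08 [ 585.71 -156.45   85.46] [-2.6  6.1 11.8] [1.22 0.45 0.14] -80.5
88.5 18.43 [ 585.67 -156.25   85.44] [-2.1  7.  11.2] [1.5  0.52 0.19] -82.0
True
down 19.16 [ 585.76 -156.06   85.13] [-1.9  3.   6.2] [0.56 0.47 0.15] -81.9
```

```bash
python3 - <<'E'
from h import *
x,y=585.1,-157.1
q=down(np.radians(6.5-86.5))
for z in (84.3,83.5,82.7,81.9,81.1,80.3,79.5):
  bot.move_to([x,y,z],q); bot.dwell(.15)
  s=bot.read_state();M=rot(s['tool_rot']);print(z,round(s['clock'],2),s['ee_pos'].round(2),s['ft_force'].round(1),s['moment'].round(2),np.degrees(np.arctan2(M[1,1],M[0,1])).round(1),s['grip_width'])
  if s['ft_force'][2]>26:break
E
```

```text
84.3 19.56 [ 585.61 -156.46   85.1 ] [-0.2  5.8  8.3] [1.17 0.27 0.02] -80.0 19.739449601243976
83.5 19.96 [ 585.75 -156.46   84.92] [-3.2  5.8 14.1] [1.34 0.69 0.03] -80.0 19.19280852211501
82.7 20.36 [ 585.82 -156.46   84.87] [-7.1  7.5 20.7] [ 1.54  1.23 -0.01] -80.0 19.867716044386086
81.9 20.76 [ 585.89 -156.45   84.81] [-11.    8.4  27.8] [1.75 1.88 0.02] -80.0 19.620871701175805
```

```bash
python3 - <<'E'
from h import *
c=snap('wrist','w4.png');P=cloud(c);Z=P[...,2];im=c['image'].astype(int)
s=bot.read_state();print(s['clock'],s['ft_force'],s['ee_pos'])
m=(Z>96)&(Z<104)&(np.hypot(P[...,0]-585,P[...,1]+157)<30)
b=(m&(im.min(2)>100)&(im.max(2)-im.min(2)<40)).astype(np.uint8)
n,l,stt,_=cv2.connectedComponentsWithStats(b)
for i in np.argsort(-stt[1:,4])[:3]+1:
  v,u=np.nonzero(l==i);W=onz(c,np.c_[u,v],100);print(stt[i],cv2.minAreaRect(W[:,:2].astype(np.float32)))
E
```

```text
20.8083 [-11.40071971   9.32436519  26.95288017] [ 585.91369274 -156.45277571   84.83121115]
[ 302  290   39   78 2928] ((586.9845581054688, -156.91378784179688), (31.703296661376953, 13.872310638427734), 10.114347457885742)
```

View pics/w4.png

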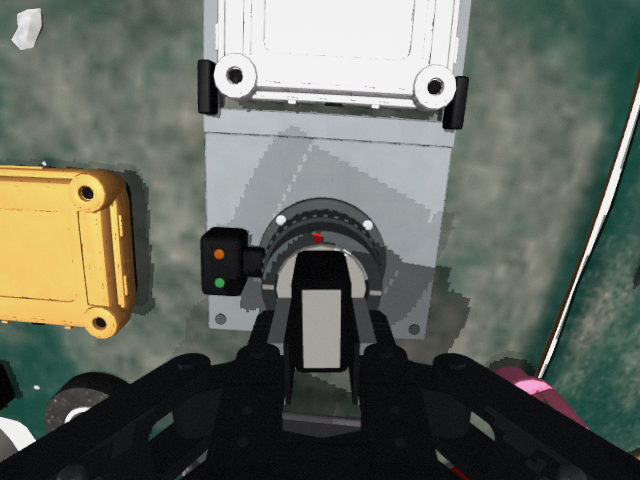

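```bash
python3 - <<'E'
from h import *
print(bot.finish_job())
E
```

```text
the job is handed in; nothing more can be done
None
```

The window held the white case, so I put the white plug in the port, turned it clockwise to the stop and handed the job in at about 21 s with it still gripped, collar pressed on the rim with about 27 N; the judge's result was not shown.

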